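# Lay a hinge post down into its screwing nest and lock it

## Robot

A 6-joint arm with a two-finger parallel gripper is mounted at the origin on a cart in front of the work surface, level with it; the furniture and walls round the work are solid. World frame = base frame: x ahead of the robot, y to its left, z up, the work surface at z = 0. Lengths are in m, angles in rad, forces in N, time in s.
With the tool pointing down it reaches from about 0.275 to 0.875 m from the base axis. Payload 12.5 kg.
Tool frame: the origin (TCP) lies on the centre line of the jaws, within the pads' length; the fingertips stand r.finger_overhang ahead of it and the grasp point (between the pads) lies 3 mm ahead of it (r.finger_overhang is the distance from the TCP to the fingertips, in m); z points along the fingers, y is the line along which they close (so a half turn about z gives the same grasp; the last joint's range is limited). The gripper opens to 85 mm and grips with 20 to 120 N. Pads are 22 mm wide; open, the fingers measure 114 mm over their backs; the gripper's body (76 mm by 85 mm) begins 54 mm behind the grasp point. The pads swing forward as they close: fully open they stand 13 mm farther back than shut.
Start: joints at [-1.328, 0.351, 1.652, -0, 1.139, -0.085], TCP at [0.177, -0.521, 0.253] pointing down, gripper open.
Joint ranges: [-2.75, 2.75], [-0.79, 2.1], [0.01, 2.65], [-1.57, 4.71], [0.07, 3.14], [-2.87, 2.87]. Speed limits (rad/s): [2.22, 2.22, 2.79, 3.14, 3.14, 3.14].

## Interface

Orientations are given as a unit quaternion [x, y, z, w].
In Python, from cell import r, optics gives the robot as it stands. The module is installed in compiled form; this text tells all that it offers. Calls block until the motion is done:
- r.move_to(position, orientation): joint-space move of the TCP to a pose.
- r.move_linear(position, rot=None, vel=0.15): straight line of the TCP; rot=None keeps the orientation; vel is the mean speed in m/s.
- r.set_joints(angles): joint-space move.
- r.set_gripper(opening, squeeze=None): opening from 0.0 (shut) to 1.0 (fully open); squeeze is the grip in N (None keeps the last); returns when the fingers have stopped.
- r.sleep(seconds).
- r.inverse_kinematics(position, orientation): joint angles nearest the present ones, or None.
- optics.get_image(name): name is "scene" or "top" or "wrist"; returns a dict with "pixels" (384x512x3 uint8, red, green, blue), "depth" (384x512 float32, m along the optical axis (not along the pixel's ray), 0 where there is no reading), "fx", "fy", "cx", "cy" (pixels), "camera_from_world" (4x4, takes a point from world to camera coordinates); the wrist camera has in their place "mount" (4x4, takes a point from camera to tool coordinates, whose origin is the TCP and whose axes are the flange's). Camera axes: x right, y down, z forward; pixel columns grow to the right and rows downward; lengths in m; the calibration is good to about 2 mm. A picture is of the moment at which its call begins: read the wrist's pose just before it.
A pose or a line that the arm cannot do raises r.PlanningError and nothing moves.
- r.hand_in(): hands the job in; it is judged then, once.
Readings, each from a call of its own:
- r.current_t(): time.
- r.current_q(): joint angles.
- r.current_qvel(): joint speeds.
- r.current_effort(): joint torques, N m.
- r.current_tool_pos(): TCP position.
- r.current_ee_rot(): TCP orientation.
- r.current_contact_force(): force on the tool from outside, world axes, zero at the start.
- r.current_torque(): the same for the moment, N m.
- r.current_opening(): opening from 0.0 (shut) to 1.0 (fully open).
- r.current_finger_force(): force on a finger pad.
Only numpy, scipy, OpenCV 4.12 (cv2) and the standard library are available. Lean on these libraries where they do the work, as an engineer would, in place of code of your own. Each camera call takes 0.05 s, during which the arm holds its last target. There are 200 camera calls.

## Task

With the fingers only, grasping and lifting nothing, tip the standing aluminium hinge post over away from the steel end stop and lower it gently onto its front on the felt bed; do not let it fall or drop. Then push it lightly endways along the bed until its foot rests against the end stop, and last swing the red keeper by its black knob all the way across the post, to its stop, so that it blocks the lug on the post's back. Leave everything else on the bench where it is.

Things in the scene. Friction and masses are not known exactly. Their poses are not given: they have to be found in the camera images.
- nest: Fixed aluminium nest with a raised bed. Origin on the bench under the face of the end stop; z up; +x along the bed away from the stop, the way the post is to be laid (roughly the robot's left); +y the side of the keeper. Bed of grey felt: top at z = 58 mm, x = 0 to 150 mm. White cheeks beside it: 55 mm apart, each 10 thick, top at z = 72. Base plate 10 thick.
- nest_stop (a point): Middle of the steel end stop's face, at bed height (nest x = 0, z = 58 mm), axes as the nest's. The stop is 60 mm wide, 24 mm thick, and stands 30 mm above the bed.
- nest_end (a point): Middle of the bed's open end at bed height (nest x = 150 mm). Beyond it there is free air down to the bench, 58 mm below.
- hinge_post: Loose aluminium post, 0.34 to 0.53 kg: 44 mm thick (own x), 50 wide (y), 160 tall (z), centre of mass 68 mm up. Origin: centre of the foot; +x its plain front, -x its back with two screw holes and a lug (11 out, 40 to 52 above the foot). It starts standing on the bed, front towards nest +x, back 6 to 16 mm from the stop. Laid down: on its front, lug up, z along nest +x.
- post_eye (a point): Centre of the post's rounded top (half cylinder of radius 22 mm along own y, full 50 mm width, brass bush in it), 138 mm above the foot. Laid down, the top end juts over the end of the bed, by some 60 mm before the post is pushed home and 10 mm after.
- post_toe (a point): Middle of the front edge of the post's foot (own x = +22 mm, z = 0), about which it tips; past about 18 degrees of lean it falls by itself. Laid down, 2 to 6 N slide it along the bed; while it is lowered, the foot may creep back a few mm towards the stop.
- post_front (a point): Point in the post's front face, 80 mm above the foot (own x = +22 mm).
- keeper_pivot (a point): Vertical axis of the keeper, on a round post of radius 10 mm at nest x = 64, y = 50 mm; the point is at half the arm's height (111 mm over the bench).
- keeper_knob (a point): Middle of the black upright knob on the red keeper arm: radius 8 mm, 120 to 140 mm over the bench, 55 mm from the keeper's axis. The arm is 16 mm wide, ends 66 mm from the axis and lies 105 to 117 mm over the bench, 3 mm above the back of the laid post.
- keeper (a joint): Swing of the keeper, rad. 0: parked, arm pointing 30 degrees outwards (nest +y) of nest +x; grows clockwise seen from above; 2.09 (its stop): arm square across the bed, pointing to nest -y. Starts at 0 to 0.3, stays where it is left, moves with about 1 N at the knob. Swung across, it stands 4 mm past the lug of the post that is home; the lug cannot pass it.
- torque_tester: Bystander, to be left alone: dark grey instrument, 105x62x50 mm; origin at the centre of its underside.
- tray_pins: Bystander, to be left alone: small red parts tray, 79x103x34 mm; origin at the centre of its underside.
- tray_screws: Bystander, to be left alone: small grey parts tray, 79x103x34 mm; origin at the centre of its underside.
- jig_block_2: Bystander, to be left alone: dark felt-wrapped block with a yellow strap, 68x118x95 mm; origin at the centre of its underside.
- calliper: Bystander, to be left alone: digital calliper, 62x204x16 mm; origin at the centre of its underside.
- screwdriver: Bystander, to be left alone: screwdriver with yellow handle, 30x175x27 mm; origin at the centre of its underside.
- hinge_bracket_2: Bystander, to be left alone: bent steel bracket, 44x46x39 mm; origin at the centre of its underside.
- pliers: Bystander, to be left alone: pliers with red handles, 167x52x12 mm; origin at the centre of its underside.
- tally: Bystander, to be left alone: round white tally counter, 48x46x23 mm; origin at the centre of its underside.
Things that resemble listed ones, but are neither listed nor needed, are in the scene too. There is more than one size of the hinge_post; the job needs the smaller.

How it is judged:
By the outcome, as a careful person would: the job done as asked, in the order asked, and still so for the second after the job is handed in, with the robot touching nothing.
It also fails if it takes over 72 s, if anything falls off the work surface, if the arm or the gripper's body presses on something with over 40 N, if the wrist force passes 120 N, or if a joint passes its speed limit or range.

## Working session

There is one attempt and no reset: what is moved stays moved. The work goes in short steps, each a Python script; the robot and the scene stay as the last script left them, time stands still between calls to the robot, and variables do not carry over. Pictures are saved under pics/ and viewed, at most 10 in all, crops included, and the job is handed in when it is done.

```bash
mkdir -p pics; ls
python3 - <<'E'
from cell import r, optics
import cv2,numpy as np,pickle
d={}
for n in ("scene","top"):
    im=optics.get_image(n); d[n]=im
    cv2.imwrite(f"pics/{n}0.png",im["pixels"][:,:,::-1])
    print(n,im["fx"],im["fy"],im["cx"],im["cy"]); print(np.linalg.inv(im["camera_from_world"]).round(4))
pickle.dump(d,open("im0.pkl","wb"))
print(r.finger_overhang,r.current_tool_pos(),r.current_ee_rot(),r.current_t())
E
```

```text
pics
scene 493.2638035519624 493.2638035519624 257.00717176301856 196.05066396147495
[[-0.9216 -0.244   0.3019  0.1981]
 [-0.3875  0.6224 -0.6801  0.9149]
 [-0.022  -0.7437 -0.6681  0.9831]
 [ 0.      0.      0.      1.    ]]
top 413.17401397511827 413.17401397511827 255.14698428165866 187.7643526488675
[[ 0.0701 -0.9739  0.216   0.3438]
 [-0.9975 -0.0681  0.0165  0.0275]
 [-0.0014 -0.2167 -0.9762  1.3047]
 [ 0.      0.      0.      1.    ]]
0.022 [ 0.17703897 -0.52042929  0.25280056] [ 9.86596534e-01  1.63177812e-01 -3.78979735e-05 -5.28738259e-04] 0.1
```

View pics/scene0.png

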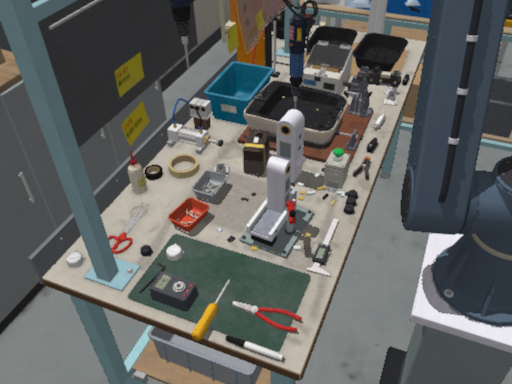

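View pics/top0.png

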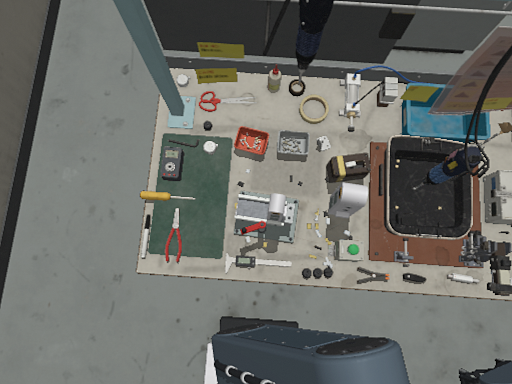

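```bash
python3 - <<'E'
import cv2,numpy as np,pickle
d=pickle.load(open("im0.pkl","rb"))
a=d["scene"]["pixels"][120:260,215:345,::-1]; b=d["top"]["pixels"][180:265,225:315,::-1]
a=cv2.resize(a,None,fx=4,fy=4,interpolation=cv2.INTER_CUBIC)[:560,:420]
b=cv2.resize(b,None,fx=4.2,fy=4.2,interpolation=cv2.INTER_CUBIC)
o=np.zeros((560,800,3),np.uint8);o[:a.shape[0],:a.shape[1]]=a;o[:b.shape[0],422:422+b.shape[1]]=b
cv2.imwrite("pics/crop1.png",o)
for n in d: print(n,(d[n]["depth"]>0).mean())
E
cat > h.py <<'E'
import cv2,numpy as np
from cell import r,optics
def pts(im,T=None):
    """world point per pixel from depth; T = world_from_camera"""
    if T is None: T=np.linalg.inv(im["camera_from_world"])
    v,u=np.mgrid[0:384,0:512]; z=im["depth"]
    c=np.stack([(u-im["cx"])/im["fx"]*z,(v-im["cy"])/im["fy"]*z,z,np.ones_like(z)],-1)
    return (c@T.T)[...,:3]
E
```

```text
scene 0.9942423502604166
top 0.996002197265625
```

View pics/crop1.png

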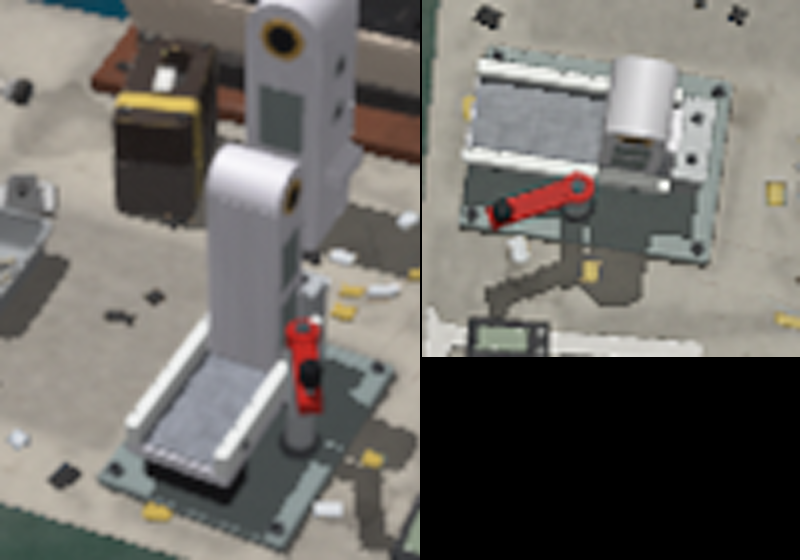

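Run:
```python
from h import *
import pickle
d=pickle.load(open("im0.pkl","rb"))
for n in d:
    P=pts(d[n]).reshape(-1,3); C=d[n]["pixels"].reshape(-1,3).astype(int)
    roi=(P[:,0]>.3)&(P[:,0]<.6)&(P[:,1]>-.2)&(P[:,1]<.15)
    def show(nm,m):
        m=m&roi; p=P[m]
        if len(p)<5: print(n,nm,len(p));return
        rc=cv2.minAreaRect((p[:,:2]*1000).astype(np.float32))
        print(n,nm,len(p),np.round(rc[0],1),np.round(rc[1],1),round(rc[2],1),'z',np.median(p[:,2]).round(4),p.min(0).round(3),p.max(0).round(3))
    z=P[:,2]; wh=C.min(1)>170
    red=(C[:,0]>130)&(C[:,1]<70)
    show('felt',(z>.052)&(z<.064)&(C.max(1)<190))
    show('cheek',(z>.067)&(z<.077)&wh)
    show('stop',(z>.083)&(z<.094)&(C.max(1)-C.min(1)<40))
    show('red',red&(z>.108)&(z<.125))
    show('black',(C.max(1)<60)&(z>.13)&(z<.146))
    show('posttop',(z>.208)&(z<.23))
    show('postall',(z>.15)&(z<.23))
    show('plate',(z>.006)&(z<.014)&(P[:,1]>-.15)&(P[:,1]<.1))
```

```text
scene felt 649 [536.6 -45. ] [307.7  88.4] 85.9 z 0.0565 [ 0.498 -0.2    0.052] [0.591 0.109 0.064]
scene cheek 156 [550.4  31.6] [149.1  73.4] 86.3 z 0.0703 [ 0.509 -0.041  0.067] [0.591 0.107 0.074]
scene stop 141 [549.8 -81.1] [ 65. 234.] 8.9 z 0.0871 [ 0.506 -0.198  0.083] [0.6   0.03  0.094]
scene red 69 [489.5  52.6] [18.1 71.1] 19.1 z 0.1156 [0.473 0.017 0.11 ] [0.508 0.085 0.119]
scene black 29 [476.   75.6] [11.8 14.8] 73.8 z 0.1372 [0.47  0.069 0.13 ] [0.483 0.083 0.139]
scene posttop 218 [558.5 -95.7] [ 54.2 214.5] 8.9 z 0.2132 [ 0.519 -0.2    0.208] [0.6   0.01  0.221]
scene postall 920 [557.  -91.8] [ 58.4 222.3] 8.2 z 0.1911 [ 0.518 -0.2    0.15 ] [0.6   0.015 0.221]
scene plate 1025 [479.  -24.9] [267.6 221.2] 84.9 z 0.0089 [ 0.359 -0.15   0.006] [0.6   0.1   0.014]
top felt 599 [543.7 -47.8] [ 96.8 304. ] 2.1 z 0.057 [ 0.493 -0.2    0.052] [0.597 0.104 0.064]
top cheek 175 [552.9  27.5] [147.2  74.9] 85.4 z 0.0712 [ 0.511 -0.048  0.067] [0.595 0.103 0.076]
top stop 163 [552.6 -84.1] [ 58.9 226.1] 16.0 z 0.087 [ 0.493 -0.196  0.083] [0.597 0.016 0.094]
top red 97 [490.8  46.1] [16.8 73.8] 20.8 z 0.116 [0.474 0.012 0.11 ] [0.506 0.08  0.123]
top black 18 [479.3  71.6] [13.7  8.6] 5.3 z 0.1379 [0.472 0.067 0.133] [0.486 0.076 0.143]
top posttop 288 [559.3 -97.8] [ 53.7 210.6] 6.9 z 0.2141 [ 0.523 -0.2    0.208] [0.598 0.005 0.222]
top postall 478 [559.1 -96.5] [ 57.7 213.2] 6.9 z 0.2108 [ 0.522 -0.2    0.151] [0.599 0.007 0.222]
top plate 945 [472.4 -25.4] [252.3 250.4] 0.7 z 0.0096 [ 0.346 -0.15   0.006] [0.599 0.1   0.014]
```

```bash
cat >> h.py <<'E'
from scipy.spatial.transform import Rotation as R
def setnest(o,yaw):
    global O,NX,NY,Z,YAW
    YAW=yaw;O=np.array(o);NX=np.array([np.cos(yaw),np.sin(yaw),0]);Z=np.array([0,0,1.]);NY=np.cross(Z,NX)
setnest([.546,-.045,0],np.radians(85.8))
def W(x,y,z): return O+NX*x+NY*y+Z*z      # nest -> world
def quat(zt,yt):
    zt=zt/np.linalg.norm(zt); yt=yt-zt*(yt@zt); yt/=np.linalg.norm(yt)
    return R.from_matrix(np.c_[np.cross(yt,zt),yt,zt]).as_quat()
def tilt(phi,s=-1):   # tool down, leaned by phi with the wrist towards nest +x; tool y = s*nest x when upright
    c,n=np.cos(phi),np.sin(phi)
    return quat(-Z*c-NX*n, s*(NX*c-Z*n))
E
python3 - <<'E'
from h import *
print(r.inverse_kinematics(W(.03,0,.45),tilt(0)))
for s in (-1,1):
  for ph in (0,30,60,75,90):
    a=np.radians(ph); toe=W(.055,0,.058)
    eye=toe+NX*(.138*np.sin(a)-.022*np.cos(a))+Z*(.138*np.cos(a)+.022*np.sin(a))
    tz=-Z*np.cos(a)-NX*np.sin(a)
    q=r.inverse_kinematics(eye-tz*.014,tilt(a,s)); print(s,ph,None if q is None else np.round(q,2))
r.set_gripper(.62)
r.move_to(W(.06,0.0,.42),tilt(0))
p=r.current_tool_pos();q=r.current_ee_rot();im=optics.get_image("wrist")
M=np.eye(4);M[:3,:3]=R.from_quat(q).as_matrix();M[:3,3]=p
print(r.current_t(),r.current_opening(),p,q);print(im["mount"])
import pickle;pickle.dump((im,M@im["mount"]),open("w1.pkl","wb"))
cv2.imwrite("pics/w1.png",im["pixels"][:,:,::-1])
E
```

```text
[-1.12395802e-01  2.24836666e-01  1.34626784e+00 -4.44089210e-16
  1.57048815e+00  1.53170435e+00]
-1 0 [-0.11  0.4   1.7  -0.    1.04  1.54]
-1 30 [ 0.24  0.53  1.61 -0.53  1.23  2.12]
-1 60 [ 0.46  0.83  1.45 -0.84  1.59  2.43]
-1 75 [ 0.52  1.01  1.35 -0.96  1.77  2.5 ]
-1 90 [ 0.54  1.19  1.25 -1.08  1.95  2.54]
1 0 [-0.11  0.4   1.7  -0.    1.04 -1.6 ]
1 30 [ 0.24  0.53  1.61 -0.53  1.23 -1.02]
1 60 [ 0.46  0.83  1.45 -0.84  1.59 -0.71]
1 75 [ 0.52  1.01  1.35 -0.96  1.77 -0.64]
1 90 [ 0.54  1.19  1.25 -1.08  1.95 -0.61]
2.9667 0.6198603426233513 [0.55036952 0.01424578 0.41977792] [ 9.99315959e-01 -3.69806435e-02 -2.07422388e-04  4.72811878e-05]
[[ 1.14926530e-03 -9.57143507e-01 -2.89611785e-01  7.32219619e-02]
 [ 9.99996727e-01  1.76197863e-03 -1.85491370e-03  8.21638079e-04]
 [ 2.28570838e-03 -2.89608705e-01  9.57142400e-01 -1.19868157e-01]
 [ 0.00000000e+00  0.00000000e+00  0.00000000e+00  1.00000000e+00]]
```

View pics/w1.png

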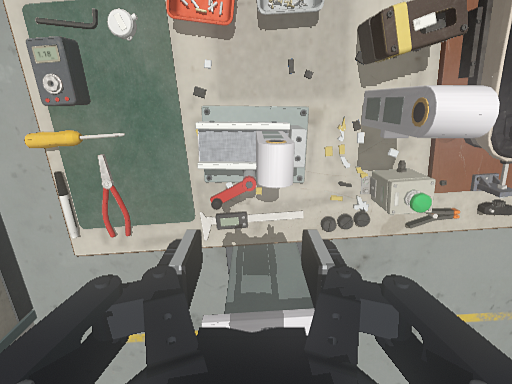

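```bash
cat > meas.py <<'E'
from h import *
import pickle
im,T=pickle.load(open("w1.pkl","rb"))
sets=[("w",pts(im,T),im["pixels"])]
d=pickle.load(open("im0.pkl","rb"))
for n in d: sets.append((n,pts(d[n]),d[n]["pixels"]))
for n,P,C in sets:
    P=P.reshape(-1,3);C=C.reshape(-1,3).astype(int)
    L=np.c_[(P-O)@NX,(P-O)@NY,P[:,2]]*1000   # provisional nest coords, mm
    roi=(L[:,0]>-40)&(L[:,0]<170)&(abs(L[:,1])<100)
    def show(nm,m):
        p=L[m&roi]
        if len(p)<8: print(n,nm,len(p));return
        rc=cv2.minAreaRect(p[:,:2].astype(np.float32))
        print(n,nm,len(p),*np.round(rc[0],1),np.round(rc[1],1),round(rc[2],1),'z',np.median(p[:,2]).round(1),'x',np.percentile(p[:,0],[2,98]).round(1),'y',np.percentile(p[:,1],[2,98]).round(1))
    z=L[:,2];wh=C.min(1)>170;g=C.max(1)-C.min(1)<40
    for sgn in (1,-1):
        m=(z>67)&(z<77)&wh&(L[:,1]*sgn>20)&(L[:,1]*sgn<45)&(L[:,0]>10); show('cheek%+d'%sgn,m)
        p=L[m&roi]; k=np.polyfit(p[:,0],p[:,1],1); print('   slope deg',np.degrees(k[0]).round(2),'y at 75',np.polyval(k,75).round(1))
    show('felt',(z>52)&(z<64)&(abs(L[:,1])<25)&(L[:,0]>60))
    show('stop',(z>82)&(z<94)&g&(L[:,0]<5)&(abs(L[:,1])<40))
    show('red',(C[:,0]>130)&(C[:,1]<70)&(z>108)&(z<125))
    show('knob',(C.max(1)<70)&(z>132)&(z<146))
    m=(z>205)&(z<228)&(abs(L[:,1])<40); show('post',m); print('   top z',np.percentile(z[m&roi],98).round(1))
    p=L[m&roi]; A=np.c_[p[:,0],p[:,2],np.ones(len(p))]; c=np.linalg.lstsq(A,(p[:,0]**2+p[:,2]**2),rcond=None)[0]
    print('   circle x,z,r',(c[0]/2).round(1),(c[1]/2).round(1),np.sqrt(c[2]+c[0]**2/4+c[1]**2/4).round(1))
E
python3 meas.py
```

```text
w cheek+1 348 100.6 30.6 [ 9.3 94.1] 89.9 z 71.1 x [ 55.2 146. ] y [26.2 34.9]
   slope deg 0.03 y at 75 30.5
w cheek-1 544 79.3 -32.5 [ 12.9 136.7] 89.2 z 71.1 x [ 12.8 145.4] y [-39.4 -30. ]
   slope deg -0.44 y at 75 -34.1
w felt 1600 104.5 0.4 [88.7 49.2] 0.0 z 57.2 x [ 61.8 146.3] y [-24.  24.]
w stop 474 -13.3 -1.1 [58.2 23.9] 89.7 z 87.0 x [-24.3  -2.6] y [-30.1  27.4]
w red 4
w knob 8 114.2 76.6 [ 3.6 12.3] 46.1 z 139.6 x [108.7 117.3] y [71.2 79.5]
w post 1442 30.5 -1.6 [39.8 51.2] 0.5 z 214.6 x [12.2 49.1] y [-26.1  22.4]
   top z 217.8
   circle x,z,r 30.6 197.9 19.3
scene cheek+1 72 101.8 33.8 [ 8.5 96.7] 89.9 z 70.3 x [ 57.  148.7] y [30.1 37.7]
   slope deg -0.05 y at 75 33.9
scene cheek-1 80 94.7 -31.1 [  8.5 113.5] 89.8 z 70.3 x [ 43.8 148.8] y [-34.8 -26.9]
   slope deg 0.05 y at 75 -31.0
scene felt 458 105.7 -0.2 [49.8 91.3] 89.6 z 56.2 x [ 61.9 150.1] y [-24.2  23.6]
scene stop 36 -11.2 27.1 [26.7 13.9] 24.3 z 85.7 x [-22.1   2.1] y [17.2 33.7]
scene red 69 93.2 63.5 [71.1 18.1] 23.3 z 115.6 x [ 60.9 124.2] y [44.3 80.3]
scene knob 28 115.1 78.6 [14.8 11.8] 78.0 z 137.3 x [109.3 121.7] y [72.6 84.9]
scene post 204 36.1 3.2 [51.7 37.6] 89.6 z 212.4 x [20.8 52.5] y [-21.4  28.2]
   top z 217.8
   circle x,z,r 35.8 205.0 12.2
top cheek+1 80 99.2 30.9 [ 9.7 94.6] 89.3 z 71.1 x [ 53.5 145.8] y [26.3 35.2]
   slope deg 0.52 y at 75 30.2
top cheek-1 88 98.7 -34.3 [ 9.9 95. ] 89.3 z 71.4 x [ 52.  143.8] y [-38.8 -29.6]
   slope deg -0.39 y at 75 -33.8
top felt 434 103.6 -0.2 [49.4 86.6] 89.9 z 56.9 x [ 61.9 145.2] y [-24.1  22.7]
top stop 149 -14.9 -0.9 [60.4 23.7] 89.4 z 86.9 x [-26.1  -3.5] y [-28.9  28.6]
top red 97 86.8 61.7 [73.8 16.8] 25.0 z 116.0 x [ 53.7 118.6] y [44.7 77.9]
top knob 25 70.0 48.3 [110.2  13.4] 32.8 z 138.0 x [ 22.7 116.2] y [24.  81.9]
top post 268 29.3 -0.6 [39.6 51.7] 1.5 z 213.9 x [10.7 48. ] y [-25.4  24. ]
   top z 219.4
   circle x,z,r 29.1 200.8 17.1
```

```bash
sed -i 's/^setnest.*/setnest([.546,-.045,0],np.radians(85.8)); O=W0=O-NX*.0014-NY*.001/' h.py
python3 - <<'E'
from h import *
import pickle
im,_=pickle.load(open("w1.pkl","rb"))
p=pts(im,im["mount"]).reshape(-1,3)*1000
m=(p[:,2]<60)&(im["depth"].ravel()>0); p=p[m]
for a in range(-60,40,6):
    s=p[(p[:,2]>a)&(p[:,2]<a+6)]; l=s[s[:,1]<0,1]; g=s[s[:,1]>0,1]
    print(a,len(s), l.max().round(1) if len(l) else None, g.min().round(1) if len(g) else None, l.min().round(1) if len(l) else None, g.max().round(1) if len(g) else None, s[:,0].min().round() if len(s) else '',s[:,0].max().round() if len(s) else '')
print(O)
E
```

```text
-60 6865 -0.1 0.1 -64.0 66.0 -7.0 18.0
-54 4989 -0.2 0.1 -63.0 64.5 -13.0 18.0
-48 2964 -18.5 19.8 -61.0 62.8 -13.0 18.0
-42 4277 -23.0 24.3 -59.9 62.1 -13.0 13.0
-36 3966 -23.4 25.0 -59.3 60.0 -13.0 14.0
-30 1322 -25.6 27.3 -57.8 59.0 -13.0 14.0
-24 663 -25.4 26.9 -48.9 48.5 -9.0 13.0
-18 693 -25.3 26.8 -38.4 37.0 -12.0 11.0
-12 657 -25.4 26.9 -39.5 40.9 -12.0 11.0
-6 586 -25.5 26.9 -39.6 40.8 -11.0 11.0
0 516 -25.5 26.9 -39.8 40.8 -12.0 11.0
6 440 -25.5 26.9 -39.2 40.8 -12.0 11.0
12 262 -25.4 26.8 -37.8 39.0 -12.0 11.0
18 27 -25.7 27.0 -26.0 27.5 -8.0 6.0
24 0 None None None None  
30 0 None None None None  
36 0 None None None None  
[ 0.54689478 -0.04646948  0.        ]
```

```bash
cat >> h.py <<'E'
O=W0
TOE=W(.054,0,.058); CO=.0007   # CO: measured offset of the jaws' centre along tool y
def tcp(theta,phi,back=.013):
    c,s=np.cos(theta),np.sin(theta)
    eye=TOE+NX*(.138*s-.022*c)+Z*(.138*c+.022*s)
    tz=-Z*np.cos(phi)-NX*np.sin(phi); ty=-(NX*np.cos(phi)-Z*np.sin(phi))
    return eye-tz*back-ty*CO
def st(l=''): 
    print(l,'t%.1f'%r.current_t(),'F',np.round(r.current_contact_force(),1),'ff',np.round(r.current_finger_force(),1),flush=True)
E
python3 - <<'E'
from h import *
p=tcp(0,0)
r.move_linear(p+Z*.06,tilt(0),vel=.2); st('above')
r.move_linear(p,tilt(0),vel=.06); st('down')
r.set_gripper(.565,20); st('narrow'); print(r.current_opening())
im=optics.get_image("wrist"); s=optics.get_image("scene")
a=cv2.resize(im["pixels"][120:300,130:390,::-1],(416,288),interpolation=cv2.INTER_CUBIC)
b=cv2.resize(s["pixels"][120:270,225:345,::-1],(360,450),interpolation=cv2.INTER_CUBIC)
o=np.zeros((450,780,3),np.uint8);o[:288,:416]=a;o[:,420:]=b;cv2.imwrite("pics/s1.png",o)
E
```

```text
above t3.9 F [ 0.3 -0.3 -0.2] ff 0.0
down t5.0 F [0.  0.6 0.2] ff 0.0
narrow t5.3 F [ 0.2  0.8 -0.3] ff 0.0
0.5646870906471968
```

View pics/s1.png

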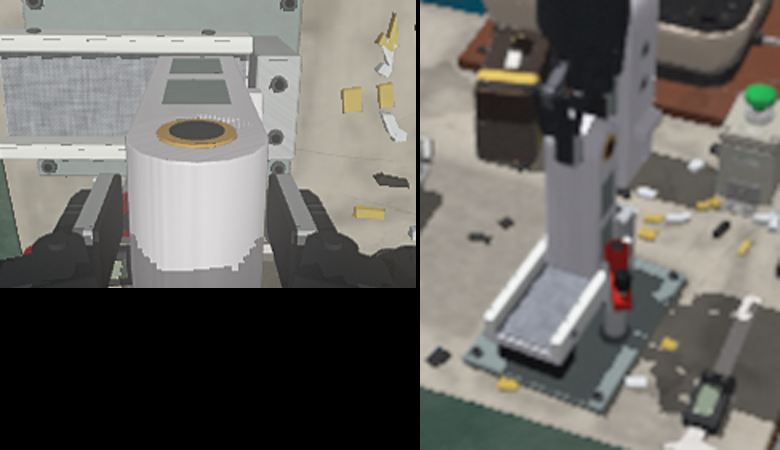

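The view shows the jaws straddling the rounded top (about 130–265 px wide in the left panel) with small gaps on both sides and no contact. Next I tip the post.

Run:
```python
from h import *
for d in list(range(6,67,6))+[70,74,78,82,86,89]:
    ph=np.radians(min(d,66)); th=np.radians(d)
    r.move_linear(tcp(th,ph),tilt(ph),vel=.05); st(d)
    if np.linalg.norm(r.current_contact_force())>15: print("STOP");break
s=optics.get_image("scene");t=optics.get_image("top")
b=cv2.resize(s["pixels"][130:270,215:345,::-1],(390,420),interpolation=cv2.INTER_CUBIC)
a=cv2.resize(t["pixels"][170:270,205:315,::-1],(396,360),interpolation=cv2.INTER_CUBIC)
o=np.zeros((420,790,3),np.uint8);o[:360,:396]=a;o[:,400:]=b;cv2.imwrite("pics/s2.png",o)
```

```text
6 t5.8 F [-0.4 -1.6  0.2] ff 0.2
12 t6.3 F [ 1.1 -0.5  0.1] ff 0.1
18 t6.8 F [ 0.1  0.4 -0.6] ff 0.0
24 t7.2 F [-0.4 -0.6  0. ] ff 0.1
30 t7.7 F [-0.1 -0.2 -1.1] ff 0.3
36 t8.2 F [ 0.8  0.6 -1. ] ff 0.4
42 t8.6 F [ 0.1  0.4 -1. ] ff 0.5
48 t9.1 F [ 0.6  0.5 -0.7] ff 0.6
54 t9.6 F [-0.2  0.1 -1.6] ff 0.7
60 t10.0 F [-0.1 -0.3 -1.5] ff 0.8
66 t10.5 F [-0.  -1.2 -1.8] ff 0.8
70 t10.8 F [ 0.3  0.9 -1.3] ff 0.9
74 t11.2 F [ 0.1  0.8 -1. ] ff 0.9
78 t11.5 F [-0.6  0.4 -1.1] ff 1.0
82 t11.9 F [ 0.6  1.5 -2.9] ff 1.0
86 t12.2 F [-0.8  0.8 -1.2] ff 1.0
89 t12.5 F [0.3 0.6 4.1] ff 1.9
```

View pics/s2.png

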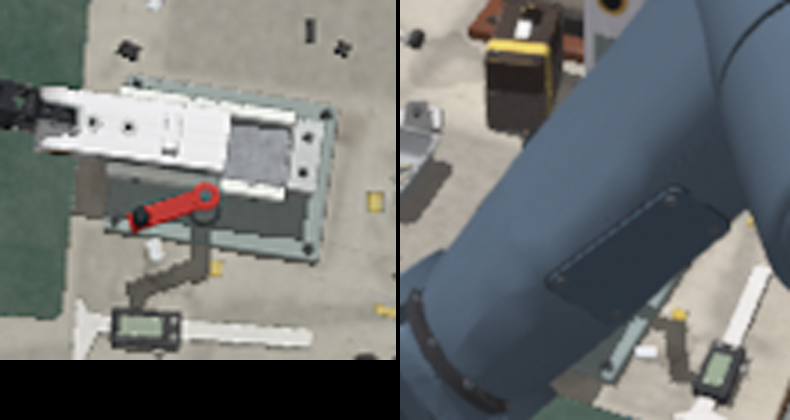

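The top view shows the post lying lug up on the bed between the cheeks, with its foot about 50 mm from the stop. Next I release it, back off and measure.

Run:
```python
from h import *
r.set_gripper(.64); st('open')
p=np.array(r.current_tool_pos()); ph=np.radians(66)
back=Z*np.cos(ph)+NX*np.sin(ph)
r.move_linear(p+back*.07,vel=.08); st('back')
t=optics.get_image("top"); P=pts(t).reshape(-1,3)
L=np.c_[(P-O)@NX,(P-O)@NY,P[:,2]]*1000
m=(L[:,2]>92)&(L[:,2]<106)&(abs(L[:,1])<32)&(L[:,0]>5)&(L[:,0]<240)
p=L[m]; print(len(p),cv2.minAreaRect(p[:,:2].astype(np.float32)),np.percentile(p,[2,98],axis=0).round(1))
print('z vs x',[ (x,np.median(p[abs(p[:,0]-x)<6,2]).round(1)) for x in (70,100,130,160,180)])
e=W(.28,0,.20); print(r.inverse_kinematics(e,tilt(0)))
for zt in (.20,.07): print(r.inverse_kinematics(W(.26,0,zt),tilt(0,-1)))
```

```text
open t12.8 F [-0.1  0.2 -0.2] ff 0.0
back t13.9 F [ 0.2  0.2 -0.9] ff 0.0
827 ((130.02728271484375, 0.5236167907714844), (155.95741271972656, 51.66958236694336), 0.911579430103302) [[ 55.2 -23.4  94.3]
 [203.4  25.4 105.1]]
z vs x [(70, np.float64(100.6)), (100, np.float64(100.5)), (130, np.float64(101.1)), (160, np.float64(101.0)), (180, np.float64(100.7))]
[ 3.13421598e-01  5.20240251e-01  1.53153732e+00 -4.44089210e-16
  1.08981508e+00  1.95752175e+00]
[ 2.82727067e-01  5.05283298e-01  1.55620709e+00 -4.44089210e-16
  1.08010227e+00  1.92682722e+00]
[ 2.82727067e-01  6.79962362e-01  1.62902341e+00 -4.44089210e-16
  8.32606881e-01  1.92682722e+00]
```

Run:
```python
from h import *
r.move_linear(W(.29,0,.20),tilt(0),vel=.2)
r.set_gripper(0,20)
r.move_linear(W(.25,0,.09),vel=.15); st('down')
def F(): return np.mean([np.array(r.current_contact_force())@NX for _ in range(3)])
r.move_linear(W(.235,0,.09),vel=.08)
x=.235; f=0
while x>.168:
    x-=.006 if x>.186 else .001
    r.move_linear(W(x,0,.09),vel=.04 if x>.186 else .02); f=F()
    print('%.3f:%.1f'%(x,f),end=' ')
    if f>9: break
st('\npush'); 
t=optics.get_image("top"); P=pts(t).reshape(-1,3)
L=np.c_[(P-O)@NX,(P-O)@NY,P[:,2]]*1000
p=L[(L[:,2]>96)&(L[:,2]<105)&(abs(L[:,1])<32)&(L[:,0]>-20)&(L[:,0]<240)]
print(len(p),np.percentile(p,[1,99],axis=0).round(1))
```

```text
down t16.7 F [-0.3 -0.3  0.4] ff 0.0
0.229:-0.3 0.223:0.1 0.217:-0.5 0.211:-0.0 0.205:-0.0 0.199:-0.8 0.193:0.0 0.187:0.2 0.181:0.4 0.180:1.2 0.179:2.2 0.178:1.9 0.177:2.4 0.176:1.9 0.175:1.2 0.174:3.2 0.173:9.2 
push t21.9 F [ 1.6  9.1 -1.9] ff 4.5
555 [[  0.  -23.5  96.5]
 [109.1  25.8 104.8]]
```

```bash
cat >> h.py <<'E'
def knob(al,d,z=.145):
    u=np.array([np.cos(al),np.sin(al)]);t=np.array([-u[1],u[0]])
    c=np.array([.064,.050])+.055*u+d*t
    return W(c[0],c[1],z), quat(-Z,np.cross(-Z,NX*t[0]+NY*t[1]))
E
python3 - <<'E'
from h import *
rad=np.radians
for a in (30,-30,-90): 
    q=r.inverse_kinematics(*knob(rad(a),.02)); print(a,None if q is None else np.round(q,2))
r.move_linear(W(.21,0,.09),vel=.08)
r.move_linear(W(.21,0,.25),vel=.2)
r.move_to(*knob(rad(30),.028,.25))
p,q=knob(rad(30),.028); r.move_linear(p,q,vel=.12); st('at knob')
f=0
for a in list(range(28,-81,-9))+list(np.arange(-81,-97,-1.5)):
    p,q=knob(rad(a),.019); r.move_linear(p,q,vel=.05)
    F=np.array(r.current_contact_force()); t=q and 0 if False else 0
    print(a,np.round(F,1),end=' | ')
    if np.hypot(F[0],F[1])>7: print('STOP');break
st('end')
s=optics.get_image("scene");t=optics.get_image("top")
b=cv2.resize(s["pixels"][150:260,225:345,::-1],(390,358),interpolation=cv2.INTER_CUBIC)
a=cv2.resize(t["pixels"][170:270,205:315,::-1],(396,360),interpolation=cv2.INTER_CUBIC)
o=np.zeros((360,790,3),np.uint8);o[:360,:396]=a;o[:358,400:]=b;cv2.imwrite("pics/s3.png",o)
E
```

```text
30 [ 0.03  0.35  1.97 -0.    0.82 -1.99]
-30 [ 0.06  0.44  1.82 -0.    0.88 -0.91]
-90 [-0.02  0.5   1.72 -0.    0.92  0.06]
at knob t27.7 F [0.9 0.  0.7] ff 0.0
28 [0.1 0.2 0.4] | 19 [0.3 0.2 0.8] | 10 [ 1.  -1.  -0.5] | 1 [-0.3 -0.  -0.2] | -8 [0.2 0.1 0.6] | -17 [ 0.2 -0.3 -0. ] | -26 [-0.1 -0.  -1.1] | -35 [ 0.2 -1.1  0.1] | -44 [-0.3  0.1  0.2] | -53 [-0.4  0.9 -0.4] | -62 [ 0.2 -0.4  0.1] | -71 [ 0.2 -0.3 -0.8] | -80 [-0.7  0.1 -0.2] | -81.0 [-0.6  1.2  0.4] | -82.5 [ 0.3 -0.3  0.4] | -84.0 [ 0.3  1.5 -0.2] | -85.5 [-0.4  0.3  0.2] | -87.0 [-0.4 -1.  -0.9] | -88.5 [-0.8  0.2 -1.3] | -90.0 [ 0.3  0.8 -0.1] | -91.5 [0.2 6.9 0.5] | -93.0 [-0.3 17.1  0.4] | STOP
end t34.4 F [-0.3 17.1  0.4] ff 8.0
```

View pics/s3.png

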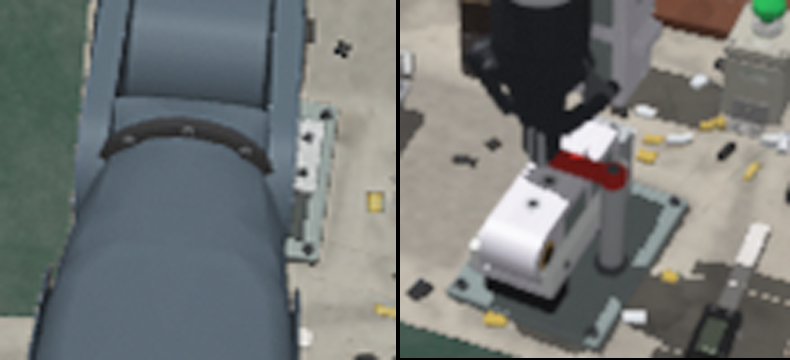

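The keeper now lies across the post against its stop: the force rose sharply at -91.5°. Next I retract and check.

Run:
```python
from h import *
p,q=knob(np.radians(-90),.035); r.move_linear(p,q,vel=.06)
r.move_linear(p+Z*.2,vel=.2)
r.move_to([.35,-.25,.40],q); st('clear')
s=optics.get_image("scene");t=optics.get_image("top")
P=pts(t);C=t["pixels"].astype(int);P=P.reshape(-1,3);C=C.reshape(-1,3)
L=np.c_[(P-O)@NX,(P-O)@NY,P[:,2]]*1000
rd=L[(C[:,0]>130)&(C[:,1]<70)&(L[:,2]>106)&(L[:,2]<126)&(abs(L[:,1])<90)&(abs(L[:,0]-75)<100)]
print(len(rd),cv2.minAreaRect(rd[:,:2].astype(np.float32)))
p=L[(L[:,2]>96)&(L[:,2]<104)&(abs(L[:,1])<32)&(L[:,0]>-20)&(L[:,0]<240)]; print(np.percentile(p,[1,99],axis=0).round(1))
b=cv2.resize(s["pixels"][150:260,225:345,::-1],(390,358),interpolation=cv2.INTER_CUBIC)
a=cv2.resize(t["pixels"][170:270,205:315,::-1],(396,360),interpolation=cv2.INTER_CUBIC)
o=np.zeros((360,790,3),np.uint8);o[:360,:396]=a;o[:358,400:]=b;cv2.imwrite("pics/s4.png",o)
```

```text
clear t37.5 F [ 0.7  0.2 -0.3] ff 0.0
73 ((65.46426391601562, 34.614376068115234), (17.327489852905273, 50.113563537597656), 7.660889148712158)
[[  0.6 -23.3  96.3]
 [149.4  26.  103.9]]
```

View pics/s4.png

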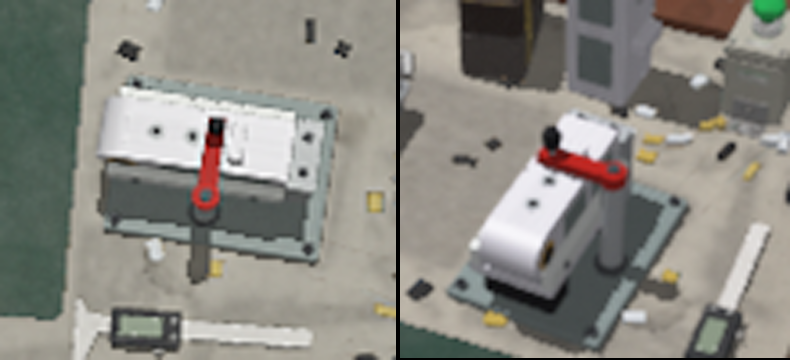

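Run:
```python
from h import *
def an(n,P,C):
    P=P.reshape(-1,3);C=C.reshape(-1,3).astype(int)
    L=np.c_[(P-O)@NX,(P-O)@NY,P[:,2]]*1000
    roi=(abs(L[:,1]-20)<60)&(abs(L[:,0]-70)<50)
    rd=L[roi&(C[:,0]>100)&(C[:,1]<C[:,0]*.45)&(L[:,2]>112)&(L[:,2]<122)]
    k=L[roi&(C.max(1)<90)&(L[:,2]>130)&(L[:,2]<146)]
    if len(rd)>9:
        v=np.polyfit(rd[:,1],rd[:,0],1); print(n,len(rd),'red: tilt deg',np.degrees(np.arctan(v[0])).round(1),'x at y50,20:',np.polyval(v,[50,20]).round(1))
    print(n,'knob',len(k),k.mean(0).round(1) if len(k) else '')
for n in("top","scene"):
    im=optics.get_image(n); an(n,pts(im),im["pixels"])
r.move_to(W(.10,.02,.36),tilt(0))
p=r.current_tool_pos();q=r.current_ee_rot();im=optics.get_image("wrist")
M=np.eye(4);M[:3,:3]=R.from_quat(q).as_matrix();M[:3,3]=p
an("w",pts(im,M@im["mount"]),im["pixels"]); st()
```

```text
top 68 red: tilt deg -2.1 x at y50,20: [63.5 64.6]
top knob 15 [ 63.7  -3.3 139.2]
scene 94 red: tilt deg 0.1 x at y50,20: [69.1 69. ]
scene knob 24 [ 70.3  -0.9 135.9]
w 12 red: tilt deg -53.7 x at y50,20: [ 75.2 116. ]
w knob 0 
 t39.7 F [ 0.6 -0.2 -0.5] ff 0.0
```

```bash
python3 -c "
from cell import r
print(r.hand_in())"
```

```text
the job is handed in; nothing more can be done
None
```

The post is laid on its front with its foot against the end stop, the keeper is swung across to its stop behind the lug, and the job was handed in at about 40 s, with no judge's verdict returned; I touched no bystander, but did not re-measure them.

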